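# Load two sample jars into the gravity rack

### The job

Load the jar with the blue lid and the jar with the black lid, in either order, into the sloped rack: each goes lid up into the lane under the tag of its lid's colour. Set each jar down gently on the floor of the open upper end of its lane, not dropping it, and only then let it go so that it slides down under the clear cover until it stands against the stop. Leave the green-lidded jar, the brown bottle and the brass weight where they are.

Things in the scene. Friction and masses are not known exactly. Their poses are not given: they have to be found in the camera images.
- jar_blue: white plastic sample jar with a blue lid, 58 mm in diameter, 83 mm tall; body up to 72 mm, then the lid, 54 mm in diameter, 17 mm high; about 0.16 kg, rigid and closed. Origin at the centre of its underside, z up to the lid.
- jar_black: white plastic sample jar with a black lid, 66 mm in diameter, 91 mm tall; body up to 80 mm, then the lid, 62 mm in diameter, 17 mm high; about 0.2 kg, rigid and closed. Origin at the centre of its underside, z up to the lid.
- jar_green: white plastic sample jar with a green lid, 52 mm in diameter, 67 mm tall, loose: a bystander, to be left alone. Origin at the centre of its underside. The three jars' starting places are swapped at random: two are left of the rack, one right of it.
- amber_bottle: brown glass bottle with a white cap, 56 mm in diameter, 114 mm tall, loose: a bystander, to be left alone. Origin at the centre of its underside.
- brass_weight: brass 25 mm knobbed weight, 30 mm tall, loose: a bystander, to be left alone. Origin at the centre of its underside.
- rack: fixed aluminium gravity rack, two lanes side by side, 176 wide, 240 mm long. Origin on the bench under its middle; x level along the lanes from the open upper (load) end, near the robot, to the stop; y left. Slick white lane floors slope 0.36 rad down along x, 128 mm above the bench at the load end, 40 at the stop: a jar let go on them slides. Lane centre lines at y = +42 and -42 mm.
- tag_blue: blue tag, 46 x 58 mm, a slanted plate standing 32 mm high on the cover over the lane for the blue-lidded jar; fixed. The two tags are swapped at random. Origin on the cover, under the tag; axes as the rack's.
- tag_black: black tag, 46 x 58 mm, a slanted plate standing 32 mm high on the cover over the lane for the black-lidded jar; fixed. Origin on the cover, under the tag; axes as the rack's.
- lane_blue (a point): point on the blue-tagged lane's floor, centre line, at the edge of the load end (no wall there). x down the slope, y across to the left, z square to the floor. Lane 76 mm wide; guides 8 thick, 31 high. Stop: wall 56 high, face at x = 250 mm. From x = 135 mm on a clear cover, on corner posts, lies 104 mm over the floor (top at 112): jars slide under it, a hand cannot.
- lane_black (a point): point on the black-tagged lane's floor, centre line, at the edge of the load end (no wall there). x down the slope, y across to the left, z square to the floor. Lane 76 mm wide; guides 8 thick, 31 high. Stop: wall 56 high, face at x = 250 mm. From x = 135 mm on a clear cover, on corner posts, lies 104 mm over the floor (top at 112): jars slide under it, a hand cannot.
There are look-alikes about, which are no part of the job. Leave any red look-alike of the jar_black alone.

How it is judged:
By the outcome, as a careful person would: the job done as asked, in the order asked, and still so for the second after the job is handed in, with the robot touching nothing.
It also fails if it takes over 61 s, if anything falls off the work surface, if the arm or the gripper's body presses on something with over 40 N, if the wrist force passes 120 N, or if a joint passes its speed limit or range.

### The arm

A 6-joint arm with a two-finger parallel gripper is mounted at the origin on a cart in front of the work surface, level with it; the furniture and walls round the work are solid. World frame = base frame: x ahead of the robot, y to its left, z up, the work surface at z = 0. Lengths are in mm, angles in rad, forces in N, time in s.
With the tool pointing down it reaches from about 300 to 775 mm from the base axis. Payload 14.6 kg.
Tool frame: the origin (TCP) lies at the very end of the fingers, on their centre line; the grasp point (between the pads) lies 19 mm behind it; z points along the fingers, y is the line along which they close (so a half turn about z gives the same grasp; the last joint's range is limited). The gripper opens to 94 mm and grips with 3 to 60 N. Pads are 16 mm wide; open, the fingers measure 119 mm over their backs; the gripper's body (75 mm by 177 mm) begins 78 mm behind the grasp point.
Start: joints at [-1.176, 0.3, 1.521, -0, 1.321, -0.067], TCP at [245.05, -492.382, 205.446] pointing down, gripper open.
Joint ranges: [-3.03, 3.03], [-0.79, 2.21], [0.23, 2.52], [-1.04, 4.18], [0, 3.07], [-2.55, 2.55]. Speed limits (rad/s): [2.22, 2.22, 2.57, 3.14, 3.14, 3.14].

### API

Orientations are given as [roll, pitch, yaw] about the fixed x, y, z axes, in that order (R = Rz(yaw) Ry(pitch) Rx(roll)).
In Python, from cell import manip, camera, get_calibration gives the robot as it stands. The module is installed in compiled form; this text tells all that it offers.
- The arm moves only by the tool jog_arm, never from a script. Its argument "plan" is one flat list of numbers, 6 for each row, row after row: the shift along the world's x, y, z in m, then the turn, a rotation vector about the world's x, y, z in degrees. A call has 1 to 20 rows; each row is the pose to reach, as a shift and turn from the pose commanded when the call began; what a row does not reach only later rows make up. A row lasts 1/10 s, in which the tool goes at most 50 mm and 8.59 degrees, less where a joint would pass 70% of its speed; a pose out of reach is approached as far as the arm can. A call with a gripper value outside its range is refused whole. "claw" is the finger opening in m, from 0 to 0.094, set as the call begins (left out, the last holds). The fingers move at their own pace and stop on an object; "force" is the grip in N (left out, the last holds). Time passes only in rows, so rows that repeat a pose let the fingers close. It gives the time, the measured TCP pose, the force, the opening and the grip force at its end, in the units of the state.
- manip.read_state(): the state, without advancing time (a new reading comes with each control period).
- camera(name): name is "side" or "top"; returns (picture, depth): 420x560x3 uint8, red, green, blue; 420x560 float32, mm along the optical axis (not along the pixel's ray), 0 where there is no reading.
- get_calibration(name): a dict with "fx", "fy", "cx", "cy" (pixels), "origin" and "attitude" of the camera in the world. Camera axes: x right, y down, z forward; pixel columns grow to the right and rows downward; lengths in mm; the calibration is good to about 2 mm. A picture is of the moment at which its call begins. get_calibration takes no time and is no camera call.
- manip.sign_off(): hands the job in; it is judged then, once.
The state is a dict: "clock": time; "joints": joint angles; "qd": joint speeds; "effort": joint torques, N m; "eef_pos": TCP position; "eef_rot": TCP orientation; "wrist_force": force on the tool from outside, world axes, zero at the start; "moment": the same for the moment, N m; "finger_gap": finger opening in mm; "finger_force": force on a finger pad.
Only numpy, scipy, OpenCV 4.12 (cv2) and the standard library are available. Lean on these libraries where they do the work, as an engineer would, in place of code of your own. Each camera call takes 0.05 s, during which the arm holds its last target. There are 200 camera calls.

## Working session

There is one attempt and no reset: what is moved stays moved. The work goes in short steps, Python scripts to look and compute and a tool call to move; the robot and the scene stay as the last step left them, time stands still between calls to the robot, and variables do not carry over. Pictures are saved under pics/ and viewed, at most 10 in all, crops included, and the job is handed in when it is done.

Besides the shell and the picture viewer there is one more tool, called after "Emit:" in YAML: its name, and indented under it one key for each argument. jog_arm: Moves the arm, as the interface text tells. Its arguments: {"type":"object","properties":{"plan":{"type":"array"},"claw":{"type":"number"},"force":{"type":"number"}},"required":["plan"]}

```bash
mkdir -p pics; cat > h.py <<'E'
import numpy as np,cv2
from cell import manip,camera,get_calibration
def snap(n):
    p,d=camera(n); np.savez(f'/tmp/{n}.npz',p=p,d=d); return p,d
def load(n):
    z=np.load(f'/tmp/{n}.npz'); return z['p'],z['d']
def cal(n):
    c=get_calibration(n); A=np.array(c['attitude'],float)
    return c,A
E
python3 - <<'E'
from h import *
for n in('top','side'):
    p,d=snap(n); cv2.imwrite(f'pics/{n}0.png',p[:,:,::-1]); print(n,get_calibration(n))
s=manip.read_state();print(s)
E
```

```text
top {'fx': 511.34287163300024, 'fy': 511.34287163300024, 'cx': 282.81816687265257, 'cy': 203.496517577047, 'origin': array([ 365.61926881,   20.55774828, 1584.66062165]), 'attitude': array([-2.97955098, -0.00312531, -1.59490763])}
side {'fx': 398.9773814637686, 'fy': 398.9773814637686, 'cx': 288.0098574916745, 'cy': 214.92952706073427, 'origin': array([ 266.12630027, 1019.32018099,  596.01113433]), 'attitude': array([-1.99766042,  0.01340583, -2.849466  ])}
{'clock': 0.1, 'joints': array([-1.17560585e+00,  3.00394795e-01,  1.52154321e+00,  6.14062385e-06,
        1.32071660e+00, -6.66065421e-02]), 'qd': array([ 0.00125644, -0.00256624, -0.0003323 ,  0.00144574,  0.00024053,
        0.00039291]), 'effort': array([-6.87861648e-04, -5.32651412e+01, -3.53287518e+01,  7.08946050e-02,
        2.35100929e-02, -2.89889635e-05]), 'eef_pos': array([ 244.95567515, -492.15989176,  204.9442108 ]), 'eef_rot': array([-3.14053345e+00, -7.66157157e-05,  4.61795452e-01]), 'wrist_force': array([ 0.20308105,  0.15380742, -0.8656564 ]), 'moment': array([0.0048557 , 0.03478172, 0.02463809]), 'finger_force': 0.0, 'finger_gap': 93.94313481037626}
```

View pics/top0.png

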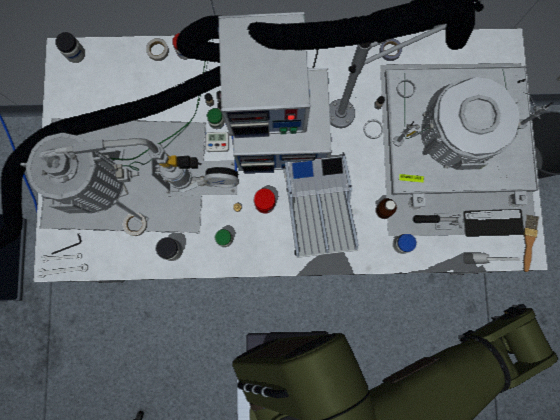

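View pics/side0.png

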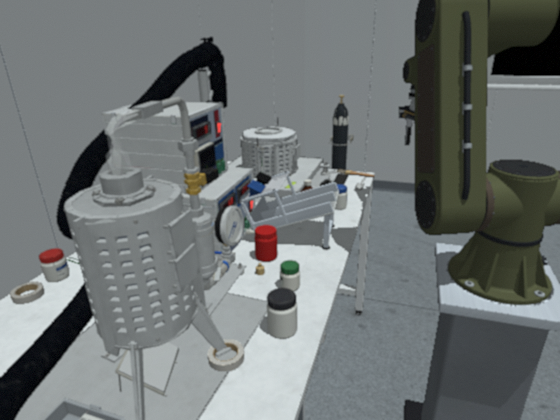

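The top picture shows blue-lidded jar at (405,242) and a green jar at (223,237). The black-lid candidates are (169,247) near and (68,43) far. The red jar at (265,200) is a look-alike to leave. The blue tag (303,170) is over the left lane and the black tag (332,167) over the right. The side picture shows (282,312) with a white body and black lid, matching the near candidate. I'll measure it and confirm with a crop.

```bash
cat >> h.py <<'E'
from scipy.spatial.transform import Rotation as Ro
def ray(n,u,v):
    c=get_calibration(n); R=Ro.from_euler('xyz',c['attitude']).as_matrix()
    return np.array(c['origin']),R@np.array([(u-c['cx'])/c['fx'],(v-c['cy'])/c['fy'],1.])
def onz(n,u,v,z):
    o,r=ray(n,u,v); return o+r*(z-o[2])/r[2]
def cloud(n,d):
    c=get_calibration(n); v,u=np.indices(d.shape); R=Ro.from_euler('xyz',c['attitude']).as_matrix()
    P=np.stack([(u-c['cx'])/c['fx']*d,(v-c['cy'])/c['fy']*d,d],-1)
    return P@R.T+c['origin']
E
python3 - <<'E'
from h import *
p,d=load('top'); P=cloud('top',d)
print('bench',P[255,270],P[60,120])
hsv=cv2.cvtColor(p,cv2.COLOR_RGB2HSV)
def blob(name,u,v,h,mask):
    m=np.zeros(d.shape,np.uint8); m[v-17:v+17,u-17:u+17]=1
    m=(mask&(m>0)).astype(np.uint8)
    cs,_=cv2.findContours(m,cv2.RETR_EXTERNAL,cv2.CHAIN_APPROX_NONE); c=max(cs,key=cv2.contourArea)
    (x,y),r=cv2.minEnclosingCircle(c); e=cv2.minAreaRect(c)
    w=onz('top',e[0][0],e[0][1],h); zz=P[int(y),int(x)]
    print(name,e,'r',r,'world',w.round(1),'depthpt',zz.round(1))
H,S,V=[hsv[...,i] for i in range(3)]
z=P[...,2]
blob('blue',405,242,83,(H>100)&(H<130)&(S>120)&(z>70))
blob('blackA',169,247,91,(V<90)&(z>80)); blob('blackFar',68,43,91,(V<90)&(z>70))
blob('green',223,237,67,(H>40)&(H<90)&(S>100)&(z>50)); blob('red',265,200,91,((H<8)|(H>172))&(S>150)&(z>70))
# rack floor
for q in [(300,180),(300,215),(303,250),(325,215),(340,215),(350,245),(312,205),(303,170),(332,167)]: print(q,P[q[1],q[0]].round(1))
# side tops
a=cv2.resize(p[135:285,140:440][:,:,::-1],None,fx=2.6,fy=2.6,interpolation=cv2.INTER_CUBIC)
s,_=load('side'); b=cv2.resize(s[275:345,240:330][:,:,::-1],None,fx=2.6,fy=2.6)
a[:b.shape[0]//1,:b.shape[1]]=b
cv2.imwrite('pics/crop1.png',a)
E
```

```text
bench [ 4.64261206e+02  5.28365438e+01 -1.76127056e-01] [1112.37594217  531.18654316    5.55710291]
blue ((406.5, 242.5), (17.0, 17.0), 90.0) r 9.204398155212402 world [ 486.1 -350.9   83. ] depthpt [ 488.  -350.7   78.2]
blackA ((166.5, 248.0), (20.0, 21.0), 90.0) r 10.643492698669434 world [486.2 352.3  91. ] depthpt [486.2 353.8  90.6]
blackFar ((65.90000915527344, 41.80000305175781), (21.0190372467041, 19.677396774291992), 63.43495178222656) r 11.213593482971191 world [1136.1  673.6   91. ] depthpt [1136.   676.8   90. ]
green ((222.6999969482422, 236.89999389648438), (14.758047103881836, 14.758047103881836), 63.43495178222656) r 7.823854446411133 world [517.1 191.   67. ] depthpt [519.7 192.9  68.8]
red ((264.0, 199.0), (20.0, 20.0), 90.0) r 10.722354888916016 world [624.4  65.4  91. ] depthpt [627.6  65.4  89.9]
(300, 180) [663.5 -39.7 166.5]
(300, 215) [575.2 -40.2  82.6]
(303, 250) [468.6 -44.2 122.3]
(325, 215) [ 572.9 -113.9   87. ]
(340, 215) [ 571.7 -158.2   87.5]
(350, 245) [ 479.7 -179.1  122. ]
(312, 205) [605.4 -77.1  76.6]
(303, 170) [688.6 -48.3 182.7]
(332, 167) [ 697.6 -131.2  172.9]
```

View pics/crop1.png

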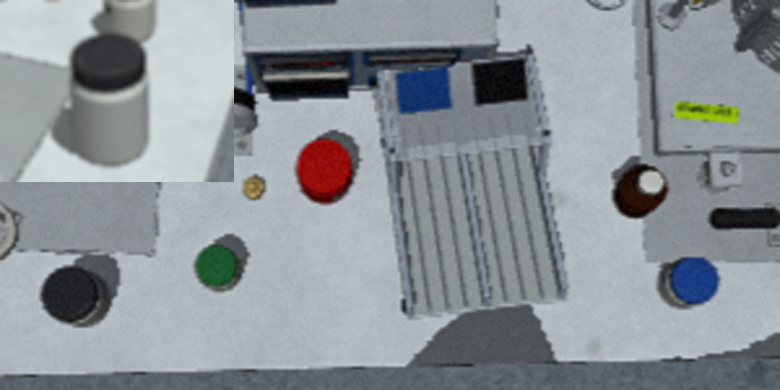

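The crop shows the near black-lid jar (crop 72,293) with a white body, at a reachable (486,353), so it is jar_black. The blue jar is at crop (693,280). The far black one is out of reach at x=1136. Next I'll fit the rack pose.

```bash
cat > rack.py <<'E'
from h import *
D=[]
for i in range(8):
    p,d=camera('top'); D.append(d)
d=np.median(np.array(D),0); np.save('/tmp/dtop.npy',d)
P=cloud('top',d)
m=np.zeros(d.shape,np.uint8); cv2.fillPoly(m,[np.array([[286,192],[352,188],[362,254],[294,262]])],1)
Q=P[m>0]; Q=Q[Q[:,2]>50]
best=Q
# slope-constrained fit: n ~ robust
from scipy.optimize import least_squares
f=lambda a,Q:a[0]*(Q[:,0]-530)+a[1]*(Q[:,1]+100)+a[2]-Q[:,2]
r=least_squares(f,[-.37,0,105],args=(Q,),loss='soft_l1',f_scale=1.5); 
h=-f(r.x,Q); k=abs(h)<4; r=least_squares(f,r.x,args=(Q[k],))
a=r.x; g=np.hypot(a[0],a[1]); print('plane',a,'slope',np.arctan(g),'n',k.sum(),'yaw',np.arctan2(-a[1],-a[0]))
h=-f(a,Q)/np.sqrt(1+g*g)
hi=Q[(h>18)&(h<40)]
# yaw from guides: maximise concentration of lateral coordinate
def score(y):
    t=-hi[:,0]*np.sin(y)+hi[:,1]*np.cos(y); return np.sum(np.histogram(t,bins=np.arange(t.min(),t.max()+4,4))[0]**2)
ys=np.arange(-.25,.25,.005); sc=[score(y) for y in ys]; y=ys[np.argmax(sc)]; print('yaw guides',y,len(hi))
for y in (y,):
    t=-hi[:,0]*np.sin(y)+hi[:,1]*np.cos(y)
    H,b=np.histogram(t,bins=np.arange(t.min()-5,t.max()+5,5)); print(np.c_[b[:-1].round(0),H].astype(int).tolist())
    F=Q[abs(h)<5]; s=F[:,0]*np.cos(y)+F[:,1]*np.sin(y); l=-F[:,0]*np.sin(y)+F[:,1]*np.cos(y)
    print('along',np.sort(s)[[0,5,20,-20,-1]],'lat',np.sort(l)[[0,5,20,-20,-5,-1]])
    i=np.sort(s)[10]; print('z at load edge', F[s<i+3][:,2].mean())
E
python3 - <<'E'
exec(open('rack.py').read())
p,d0=load('top')
# tags: centroids
hsv=cv2.cvtColor(p,cv2.COLOR_RGB2HSV)
w=p[150:270,275:375][:,:,::-1]; cv2.imwrite('pics/rack.png',cv2.resize(w,None,fx=5,fy=5,interpolation=cv2.INTER_CUBIC))
E
```

```text
plane [-3.72468754e-01 -3.47695851e-02  1.00671584e+02] slope 0.35797094492367676 n 3026 yaw 0.09307925849210061
yaw guides 0.0950000000000003 511
[[-246, 0], [-241, 81], [-236, 101], [-231, 0], [-226, 0], [-221, 0], [-216, 0], [-211, 0], [-206, 0], [-201, 0], [-196, 0], [-191, 0], [-186, 0], [-181, 0], [-176, 0], [-171, 0], [-166, 0], [-161, 22], [-156, 101], [-151, 55], [-146, 0], [-141, 0], [-136, 0], [-131, 0], [-126, 0], [-121, 0], [-116, 0], [-111, 0], [-106, 0], [-101, 0], [-96, 0], [-91, 0], [-86, 0], [-81, 0], [-76, 38], [-71, 90], [-66, 23]]
along [443.81143206 444.02570258 444.69696947 628.15464871 629.41337511] lat [-238.1306565  -233.47786742 -233.17616957  -75.03971548  -65.3702364
  -65.17734039]
z at load edge 126.52842005501667
```

View pics/rack.png

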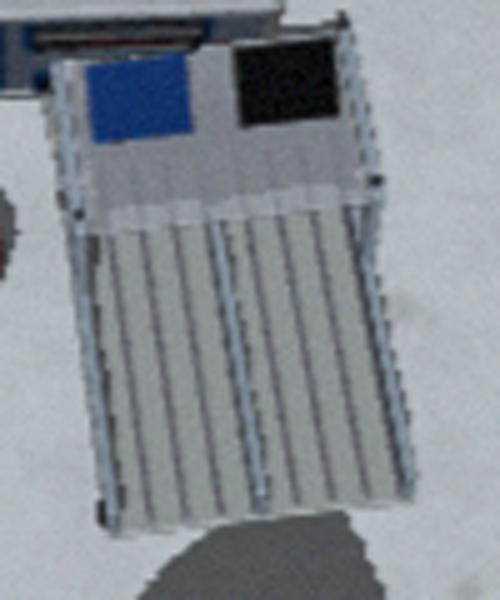

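The blue tag is on the left lane and the black on the right. Yaw is 0.095 and slope 0.358, matching the specified 0.36. Now I'll compute the targets.

```bash
cat > tgt.py <<'E'
import numpy as np
from scipy.spatial.transform import Rotation as Ro
y=.0945; a=.36
c,s=np.cos(y),np.sin(y)
def place(lat,xs,h,lift=0):
    # edge point from plane fit, s0=443.5
    X=443.5+xs*np.cos(a)
    b=np.array([X*c-lat*s,X*s+lat*c,0]); b[2]=100.67-.3725*(b[0]-530)-.0348*(b[1]+100)
    n=np.array([np.sin(a)*c,np.sin(a)*s,np.cos(a)])
    return b.round(1),(b+n*(h-19+lift)).round(1),n.round(3)
E
python3 - <<'E'
from tgt import *
exec(open('rack.py').read().split('# yaw')[0].replace('for i in range(8)','for i in range(1)').replace("camera('top')","load('top')").replace("np.save('/tmp/dtop.npy',d)",""))
t=-hi[:,0]*s+hi[:,1]*c
L=[np.mean(t[(t>A)&(t<B)]) for A,B in((-85,-60),(-165,-140),(-250,-230))]; print(L)
mid=np.mean(L)
for nm,lat,h in(('blue',mid+42,56),('black',mid-42,60)):
    for l in(0,10,50): print(nm,l,place(lat,55,h,l))
print('rotvec deg',np.degrees(a)*np.array([-s,c,0]))
# side cross-check of lids
for n,u,v,z in(('side',282,298,91),): print(onz(n,u,v,z))
E
```

```text
plane [-3.66908237e-01 -3.29431752e-02  1.01416955e+02] slope 0.35295792554063615 n 2280 yaw 0.08954576027195686
[np.float64(-68.55448729207475), np.float64(-152.3728589694199), np.float64(-235.93821926859408)]
blue 0 (array([503.2, -63.1, 109.4]), array([516.1, -61.9, 144. ]), array([0.351, 0.033, 0.936]))
blue 10 (array([503.2, -63.1, 109.4]), array([519.7, -61.5, 153.4]), array([0.351, 0.033, 0.936]))
blue 50 (array([503.2, -63.1, 109.4]), array([533.7, -60.2, 190.8]), array([0.351, 0.033, 0.936]))
black 0 (array([ 511.1, -146.7,  109.3]), array([ 525.5, -145.4,  147.7]), array([0.351, 0.033, 0.936]))
black 10 (array([ 511.1, -146.7,  109.3]), array([ 529. , -145. ,  157.1]), array([0.351, 0.033, 0.936]))
black 50 (array([ 511.1, -146.7,  109.3]), array([ 543. , -143.7,  194.5]), array([0.351, 0.033, 0.936]))
rotvec deg [ 1.98365124 -1.87908323  0.        ]
[483.34834528 364.30255297  91.        ]
```

Emit:
jog_arm:
  plan: [0.04,0.03,0,0,0,-7,0.08,0.05,0,0,0,-14,0.12,0.07,0,0,0,-21,0.16,0.09,0,0,0,-21,0.2,0.115,0,0,0,-21,0.241,0.141,0,0,0,-21,0.241,0.141,0,0,0,-21,0.241,0.141,0,0,0,-21]
  claw: 0.094

```text
clock: 1.3
eef_pos: [486.5, -350.8, 205.1]
eef_rot: [-3.141, 0.0, 0.097]
wrist_force: [-0.8, -0.4, 0.5]
finger_gap: 94.0
finger_force: 0.0
```

Emit:
jog_arm:
  plan: [0,0,-0.04,0,0,0,0,0,-0.08,0,0,0,0,0,-0.12,0,0,0,0,0,-0.15,0,0,0,0,0,-0.168,0,0,0,0,0,-0.168,0,0,0,0,0,-0.168,0,0,0]

```text
clock: 2.0
eef_pos: [485.6, -352.3, 38.3]
eef_rot: [3.141, -0.0, 0.094]
wrist_force: [1.0, -0.4, 1.1]
finger_gap: 94.0
finger_force: 0.0
```

Emit:
jog_arm:
  plan: [0,0,0,0,0,0,0,0,0,0,0,0,0,0,0,0,0,0,0,0,0,0,0,0,0,0,0,0,0,0,0,0,0,0,0,0,0,0,0,0,0,0,0,0,0,0,0,0]
  claw: 0.05
  force: 15

```text
clock: 2.8
eef_pos: [486.2, -351.5, 37.7]
eef_rot: [3.141, -0.0, 0.095]
wrist_force: [-0.3, -0.1, 2.6]
finger_gap: 57.2
finger_force: 15.0
```

Emit:
jog_arm:
  plan: [0,0,0.02,0,0,0,0,0,0.05,0,0,0,0,0,0.09,0,0,0,0,0,0.13,0,0,0,0,0.02,0.17,0,0,0,0,0.05,0.19,-0.4,4,0,0.01,0.09,0.19,-0.8,8,0,0.02,0.13,0.19,-1.2,12,0,0.03,0.17,0.19,-1.6,16,0,0.04,0.21,0.19,-1.95,20.5,0,0.045,0.25,0.185,-1.95,20.5,0,0.051,0.275,0.175,-1.95,20.5,0,0.051,0.29,0.163,-1.95,20.5,0,0.051,0.29,0.163,-1.95,20.5,0,0.051,0.29,0.163,-1.95,20.5,0,0.051,0.29,0.163,-1.95,20.5,0]

```text
clock: 4.4
eef_pos: [537.0, -62.7, 201.0]
eef_rot: [3.141, 0.359, 0.094]
wrist_force: [-0.8, 0.6, -0.9]
finger_gap: 56.7
finger_force: 15.0
```

```bash
python3 - <<'E'
from h import *
print(manip.read_state())
p,d=snap('top'); s,_=snap('side')
a=cv2.resize(p[140:270,240:380][:,:,::-1],(396,368)); b=cv2.resize(s[140:270,200:360][:,:,::-1],(400,368))
cv2.imwrite('pics/a1.png',np.hstack([a,b]))
E
```

```text
{'clock': 4.4, 'joints': array([-0.14273285,  0.5049361 ,  1.28704219, -0.08317006,  1.69864897,
        1.33830258]), 'qd': array([-0.00385864, -0.00125677, -0.00221637,  0.00090763, -0.00044921,
        0.00371906]), 'effort': array([ 7.63462856e-01, -6.41714644e+01, -3.48424888e+01, -1.95204830e-01,
        9.61270742e-01, -1.43429983e-02]), 'eef_pos': array([537.01995473, -62.72755147, 200.97327419]), 'eef_rot': array([3.14140846, 0.35868738, 0.09366931]), 'wrist_force': array([-0.7718897 ,  0.59732448, -0.93156426]), 'moment': array([ 0.07238966, -0.1963426 ,  0.0192184 ]), 'finger_force': 14.995886633405462, 'finger_gap': 56.72314730314144}
```

View pics/a1.png

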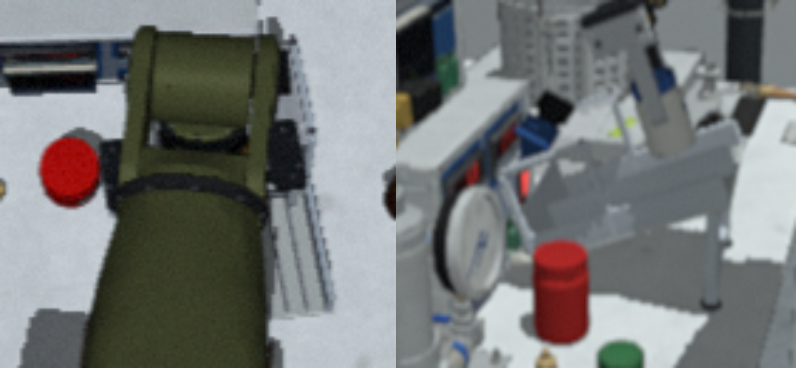

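Left (top view): the arm is over the left lane. Right (side view): the jar hangs square to the floor over the load end at about (660,130), clear of the cover. Now lowering.

Emit:
jog_arm:
  plan: [-0.0053,-0.0005,-0.014,0,0,0,-0.0106,-0.001,-0.028,0,0,0,-0.0148,-0.0014,-0.0395,0,0,0,-0.0183,-0.0017,-0.0487,0,0,0,-0.0183,-0.0017,-0.0487,0,0,0,-0.0183,-0.0017,-0.0487,0,0,0]

```text
clock: 5.1
eef_pos: [519.0, -63.2, 152.2]
eef_rot: [-3.142, 0.359, 0.095]
wrist_force: [1.4, -0.1, -1.4]
finger_gap: 56.8
finger_force: 15.0
```

Emit:
jog_arm:
  plan: [-0.0004,0,-0.001,0,0,0,-0.0008,0,-0.002,0,0,0,-0.0012,0,-0.003,0,0,0,-0.0016,0,-0.004,0,0,0,-0.0016,0,-0.004,0,0,0]

```text
clock: 5.6
eef_pos: [517.1, -63.1, 147.6]
eef_rot: [-3.141, 0.36, 0.095]
wrist_force: [-0.3, 0.4, -1.2]
finger_gap: 57.3
finger_force: 15.0
```

Emit:
jog_arm:
  plan: [-0.0004,0,-0.001,0,0,0,-0.0007,0,-0.002,0,0,0,-0.0007,0,-0.002,0,0,0,-0.0007,0,-0.002,0,0,0]

```text
clock: 6.0
eef_pos: [516.4, -63.1, 145.7]
eef_rot: [-3.141, 0.359, 0.095]
wrist_force: [-0.3, -0.6, -1.2]
finger_gap: 57.0
finger_force: 15.0
```

Emit:
jog_arm:
  plan: [-0.0002,0,-0.0006,0,0,0,-0.0004,0,-0.001,0,0,0,-0.0004,0,-0.001,0,0,0,-0.0004,0,-0.001,0,0,0]

```text
clock: 6.4
eef_pos: [516.2, -63.1, 144.9]
eef_rot: [-3.141, 0.359, 0.095]
wrist_force: [0.5, 0.4, 0.7]
finger_gap: 56.7
finger_force: 15.0
```

Emit:
jog_arm:
  plan: [-0.0002,0,-0.0006,0,0,0,-0.0004,0,-0.001,0,0,0,-0.0004,0,-0.001,0,0,0,-0.0004,0,-0.001,0,0,0]

```text
clock: 6.8
eef_pos: [516.2, -63.1, 144.8]
eef_rot: [3.141, 0.357, 0.095]
wrist_force: [2.6, 0.6, 8.4]
finger_gap: 57.0
finger_force: 15.0
```

```bash
python3 - <<'E'
from h import *
f=[]
for i in range(4):
    s,_=snap('side'); f.append(manip.read_state()['wrist_force'])
print(np.mean(f,0))
E
```

```text
[2.54275009 0.3035267  8.2752271 ]
```

The jar is in contact, about 8.6 N square to the floor. Releasing.

Emit:
jog_arm:
  plan: [0,0,0,0,0,0,0,0,0,0,0,0,0,0,0,0,0,0,0,0,0,0,0,0,0,0,0,0,0,0,0,0,0,0,0,0,0,0,0,0,0,0,0,0,0,0,0,0,0,0,0,0,0,0,0,0,0,0,0,0]
  claw: 0.088

```text
clock: 8.0
eef_pos: [515.6, -63.1, 143.7]
eef_rot: [-3.141, 0.359, 0.095]
wrist_force: [-0.1, 0.3, -0.6]
finger_gap: 87.9
finger_force: 0.0
```

```bash
python3 - <<'E'
from h import *
s,_=snap('side')
cv2.imwrite('pics/a2.png',cv2.resize(s[140:290,200:360][:,:,::-1],(640,600)))
E
```

```text
(no output)
```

View pics/a2.png

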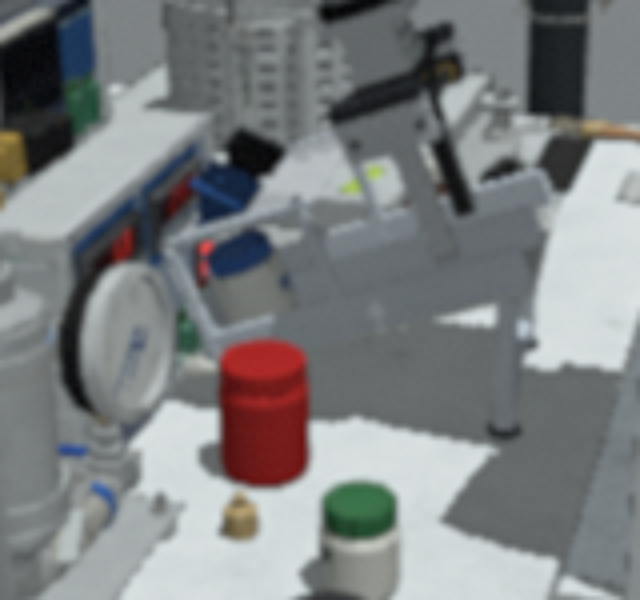

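The blue jar stands upright against the stop at (245,270). Now the black jar.

Emit:
jog_arm:
  plan: [0.007,0.001,0.02,0,0,0,0.014,0.001,0.04,0,0,0,0.022,0.002,0.06,0,0,0,0.022,0.02,0.08,0.4,-4,0,0.015,0.06,0.08,0.8,-8,0,0.01,0.1,0.08,1.2,-12,0,0,0.14,0.08,1.6,-16,0,-0.01,0.18,0.08,1.95,-20.5,0,-0.015,0.22,0.08,1.95,-20.5,0,-0.02,0.26,0.08,1.95,-20.5,0,-0.025,0.3,0.08,1.95,-20.5,0,-0.03,0.34,0.08,1.95,-20.5,0,-0.03,0.38,0.07,1.95,-20.5,0,-0.03,0.4,0.06,1.95,-20.5,0,-0.03,0.416,0.06,1.95,-20.5,0,-0.03,0.416,0.06,1.95,-20.5,0,-0.03,0.416,0.06,1.95,-20.5,0,-0.03,0.416,0.06,1.95,-20.5,0]
  claw: 0.094

```text
clock: 9.85
eef_pos: [486.1, 352.0, 204.4]
eef_rot: [-3.141, -0.001, 0.094]
wrist_force: [0.2, -0.1, 1.3]
finger_gap: 93.6
finger_force: 0.0
```

Emit:
jog_arm:
  plan: [0,0,-0.04,0,0,0,0,0,-0.08,0,0,0,0,0.001,-0.11,0,0,0,0,0.001,-0.14,0,0,0,0,0.001,-0.163,0,0,0,0,0.001,-0.163,0,0,0,0,0.001,-0.163,0,0,0]

```text
clock: 10.55
eef_pos: [486.2, 353.5, 41.9]
eef_rot: [-3.141, -0.001, 0.094]
wrist_force: [0.6, 0.2, 1.1]
finger_gap: 94.1
finger_force: 0.0
```

Emit:
jog_arm:
  plan: [0,0,0,0,0,0,0,0,0,0,0,0,0,0,0,0,0,0,0,0,0,0,0,0,0,0,0,0,0,0,0,0,0,0,0,0,0,0,0,0,0,0,0,0,0,0,0,0]
  claw: 0.055
  force: 15

```text
clock: 11.35
eef_pos: [485.8, 354.2, 41.2]
eef_rot: [-3.141, -0.001, 0.095]
wrist_force: [-1.9, 1.0, 5.5]
finger_gap: 65.2
finger_force: 15.0
```

Emit:
jog_arm:
  plan: [0,0,0.02,0,0,0,0,0,0.05,0,0,0,0,0,0.09,0,0,0,0,0,0.13,0,0,0,0,-0.02,0.17,0,0,0,0,-0.05,0.195,0,0,0,0,-0.09,0.2,0,0,0,0,-0.13,0.2,0,0,0,0,-0.17,0.2,0,0,0,0,-0.21,0.2,0,0,0,0,-0.25,0.2,0,0,0,0.01,-0.29,0.2,-0.4,4,0,0.02,-0.33,0.2,-0.8,8,0,0.03,-0.37,0.2,-1.2,12,0,0.04,-0.41,0.2,-1.6,16,0,0.05,-0.45,0.2,-1.95,20.6,0,0.06,-0.48,0.19,-1.95,20.6,0,0.06,-0.497,0.175,-1.95,20.6,0,0.06,-0.497,0.162,-1.95,20.6,0,0.06,-0.497,0.162,-1.95,20.6,0]

```text
clock: 13.35
eef_pos: [544.6, -142.2, 200.6]
eef_rot: [-3.14, 0.364, 0.096]
wrist_force: [-0.0, 1.1, -1.5]
finger_gap: 64.8
finger_force: 15.0
```

Emit:
jog_arm:
  plan: [0,0,0,0,0,0,0,0,0,0,0,0]

```text
clock: 13.55
eef_pos: [545.8, -142.1, 203.8]
eef_rot: [3.141, 0.36, 0.096]
wrist_force: [-0.2, 0.0, -1.1]
finger_gap: 64.9
finger_force: 15.0
```

```bash
python3 - <<'E'
from h import *
p,d=snap('top'); s,_=snap('side')
a=cv2.resize(p[140:270,240:380][:,:,::-1],(396,368)); b=cv2.resize(s[140:270,200:360][:,:,::-1],(400,368))
cv2.imwrite('pics/b1.png',np.hstack([a,b]))
E
```

```text
(no output)
```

View pics/b1.png

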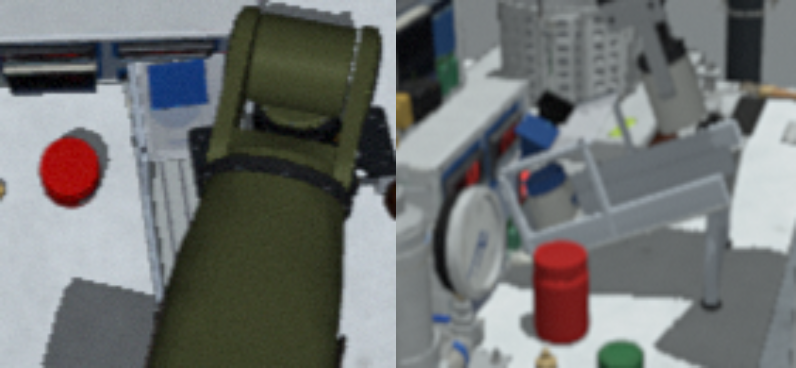

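The blue jar rests at the stop, and the black jar hangs square over the right lane at (675,90) in the side crop. Lowering it.

Emit:
jog_arm:
  plan: [-0.004,-0.0019,-0.01,0,0,0,-0.0079,-0.0023,-0.02,0,0,0,-0.0113,-0.0026,-0.03,0,0,0,-0.0147,-0.0029,-0.039,0,0,0,-0.0176,-0.0032,-0.0468,0,0,0,-0.0176,-0.0032,-0.0468,0,0,0,-0.0176,-0.0032,-0.0468,0,0,0]

```text
clock: 14.35
eef_pos: [528.1, -146.3, 156.1]
eef_rot: [-3.141, 0.361, 0.095]
wrist_force: [-0.1, -0.0, -2.2]
finger_gap: 65.2
finger_force: 15.0
```

Emit:
jog_arm:
  plan: [-0.0004,0,-0.001,0,0,0,-0.0008,0,-0.002,0,0,0,-0.0012,0,-0.003,0,0,0,-0.0016,0,-0.004,0,0,0,-0.002,0,-0.0055,0,0,0,-0.002,0,-0.0055,0,0,0,-0.002,0,-0.0055,0,0,0]

```text
clock: 15.05
eef_pos: [526.0, -146.3, 150.4]
eef_rot: [-3.141, 0.361, 0.095]
wrist_force: [-0.2, -0.1, -1.8]
finger_gap: 64.8
finger_force: 15.0
```

Emit:
jog_arm:
  plan: [-0.0002,0,-0.0005,0,0,0,-0.0004,0,-0.001,0,0,0,-0.0006,0,-0.0015,0,0,0,-0.0006,0,-0.0015,0,0,0]

```text
clock: 15.45
eef_pos: [525.4, -146.3, 148.8]
eef_rot: [-3.141, 0.361, 0.095]
wrist_force: [-0.5, 1.3, -2.7]
finger_gap: 64.9
finger_force: 15.0
```

Emit:
jog_arm:
  plan: [-0.0002,0,-0.0005,0,0,0,-0.0003,0,-0.0009,0,0,0,-0.0003,0,-0.0009,0,0,0]

```text
clock: 15.75
eef_pos: [525.2, -146.3, 148.3]
eef_rot: [-3.141, 0.361, 0.095]
wrist_force: [0.7, 0.2, 0.8]
finger_gap: 64.7
finger_force: 15.0
```

Emit:
jog_arm:
  plan: [-0.0002,0,-0.0004,0,0,0,-0.0002,0,-0.0007,0,0,0,-0.0002,0,-0.0007,0,0,0]

```text
clock: 16.05
eef_pos: [525.4, -146.3, 148.2]
eef_rot: [3.141, 0.36, 0.095]
wrist_force: [0.8, 1.6, 6.1]
finger_gap: 65.2
finger_force: 15.0
```

Contact. Releasing.

Emit:
jog_arm:
  plan: [0,0,0,0,0,0,0,0,0,0,0,0,0,0,0,0,0,0,0,0,0,0,0,0,0,0,0,0,0,0,0,0,0,0,0,0,0,0,0,0,0,0,0,0,0,0,0,0,0,0,0,0,0,0,0,0,0,0,0,0,0,0,0,0,0,0,0,0,0,0,0,0]
  claw: 0.093

```text
clock: 17.25
eef_pos: [524.9, -146.3, 147.3]
eef_rot: [-3.141, 0.361, 0.095]
wrist_force: [-0.7, -0.1, -0.9]
finger_gap: 93.3
finger_force: 0.0
```

Emit:
jog_arm:
  plan: [0.007,0.001,0.02,0,0,0,0.014,0.001,0.04,0,0,0,0.022,0.002,0.06,0,0,0,0.022,-0.02,0.08,0.4,-4,0,0.0,-0.06,0.09,0.8,-8,0,-0.03,-0.1,0.09,1.2,-12,0,-0.06,-0.14,0.09,1.6,-16,0,-0.09,-0.18,0.09,1.95,-20.6,0,-0.12,-0.22,0.09,1.95,-20.6,0,-0.15,-0.26,0.09,1.95,-20.6,0,-0.18,-0.29,0.09,1.95,-20.6,0,-0.21,-0.31,0.09,1.95,-20.6,0,-0.21,-0.31,0.09,1.95,-20.6,0,-0.21,-0.31,0.09,1.95,-20.6,0]

```text
clock: 18.65
eef_pos: [314.6, -456.5, 237.4]
eef_rot: [-3.141, -0.0, 0.094]
wrist_force: [1.0, -0.2, -0.0]
finger_gap: 93.0
finger_force: 0.0
```

```bash
python3 - <<'E'
from h import *
p,d=snap('top'); s,_=snap('side')
a=cv2.resize(p[140:270,150:430][:,:,::-1],(790,367)); b=cv2.resize(s[170:240,215:350][:,:,::-1],(440,228))
f=np.zeros((597,790,3),np.uint8); f[:367]=a; f[368:596,:440]=b
cv2.imwrite('pics/end.png',f)
E
```

```text
(no output)
```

View pics/end.png

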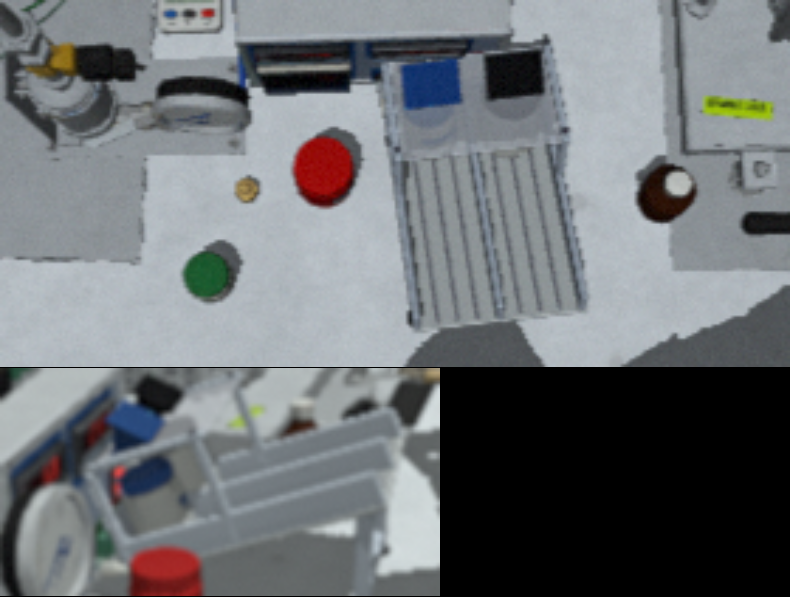

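Both jar bodies show through the cover just below their tags, blue at (435,120) and black at (515,112). The lanes are clear and the bystanders haven't moved. Handing in.

```bash
python3 -c "
from cell import manip; print(manip.sign_off())"
```

```text
the job is handed in; nothing more can be done
None
```

I set the blue- and black-lidded jars down gently in their tagged lanes and let each slide under the cover to the stop, left the other objects alone, and handed the job in at about 19 s. The black jar's stop was confirmed only from the top view through the cover.

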